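# Purge the blue gas line at its guarded valve

### The arm

A 6-joint arm with a two-finger parallel gripper is mounted at the origin on the work surface. World frame = base frame: x ahead of the robot, y to its left, z up, the work surface at z = 0. Lengths are in m, angles in rad, forces in N, time in s.
With the tool pointing down it reaches from about 0.375 to 0.975 m from the base axis. Payload 3.8 kg.
Tool frame: the origin (TCP) lies at the very end of the fingers, on their centre line; the grasp point (between the pads) lies grip_point_offset behind it (grip_point_offset is the distance from the TCP to the grasp point, in m); z points along the fingers, y is the line along which they close (so a half turn about z gives the same grasp; the last joint's range is limited). The gripper opens to 88 mm and grips with 3 to 60 N. Pads are 18 mm wide; open, the fingers measure 123 mm over their backs; the gripper's body (75 mm by 187 mm) begins 45 mm behind the grasp point.
Start: joints at [-1.163, 0.264, 1.604, -0, 1.274, -0.037], TCP at [0.29, -0.609, 0.239] pointing down, gripper open.
Joint ranges: [-2.63, 2.63], [-0.94, 2.18], [0.31, 2.57], [-1.31, 4.45], [0, 2.66], [-2.55, 2.55]. Speed limits (rad/s): [2.57, 2.57, 3.14, 3.14, 3.14, 3.14].

### API

Orientations are given as a rotation vector (axis times angle).
In Python, from cell import * gives the robot as it stands. The module is installed in compiled form; this text tells all that it offers.
- The arm moves only by the tool send_rows, never from a script. Its argument "steps" is a list of rows, each an object of numbers: "dx", "dy", "dz": the shift along the tool's x, y, z in units of 750 mm (1.0 is 750 mm); "twist": the turn about the tool's z in units of 60 degrees (1.0 is 60 degrees). In form: [{"dx": .., "dy": .., "dz": .., "twist": ..}, ...]. A call has 1 to 12 rows; each row shifts and turns the commanded pose from where the row before left it, along the tool's axes as they then stand; what a row does not reach is not made up. A row lasts 1/12 s, in which the tool goes at most 41.7 mm and 7.16 degrees, less where a joint would pass 70% of its speed; a pose out of reach is approached as far as the arm can. A call with a number of a shift or a turn outside -1 to 1 is refused whole. A call with a gripper value outside its range is refused whole. "fingers" is the opening, from 0 (shut) to 1 (fully open), set as the call begins (left out, the last holds). The fingers move at their own pace and stop on an object; "grip_force" is the grip in N (left out, the last holds). Time passes only in rows, so rows that do not move let the fingers close. It gives the time, the measured TCP pose, the force, the opening and the grip force at its end, in the units of the state.
- read_state(): the state, without advancing time (a new reading comes with each control period).
- capture(name): name is "side" or "top"; returns (picture, depth): 420x560x3 uint8, red, green, blue; 420x560 float32, m along the optical axis (not along the pixel's ray), 0 where there is no reading.
- camera_params(name): a dict with "fx", "fy", "cx", "cy" (pixels), "dist" ([k1, k2, p1, p2, k3] as OpenCV has them; the pictures are not rectified), "position" and "attitude" of the camera in the world. Camera axes: x right, y down, z forward; pixel columns grow to the right and rows downward; lengths in m; the calibration is good to about 2 mm. A picture is of the moment at which its call begins. camera_params takes no time and is no camera call.
- job_done(): hands the job in; it is judged then, once.
The state is a dict: "time": time; "joint_pos": joint angles; "qd": joint speeds; "joint_torque": joint torques, N m; "tool_pos": TCP position; "eef_rot": TCP orientation; "wrist_force": force on the tool from outside, world axes, zero at the start; "torque": the same for the moment, N m; "width": finger opening in m; "grasp_force": force on a finger pad.
Only numpy, scipy, OpenCV 4.12 (cv2) and the standard library are available. Lean on these libraries where they do the work, as an engineer would, in place of code of your own. Each camera call takes 0.05 s, during which the arm holds its last target. There are 200 camera calls.

### The job

Purge the blue gas line: flip the red safety catch of the blue valve right over to the side so that it stays open, then pull the blue lever's handle all the way forward with the gripper's fingers and keep holding it there. The lever springs shut when let go, so the program must finish while the gripper is still holding the handle fully forward; leave the green valve shut with its catch down, and do not disturb the bottle, the jar or the box.

Things in the scene. Friction and masses are not known exactly. Their poses are not given: they have to be found in the camera images.
- blue_valve: Blue purge valve, the one to purge. Origin: centre of the underside of its 150 x 150 mm foot plate, fixed to the bench; x level, from its front to its back (roughly away from the robot), y to its left, z up. Block with blue front band 46 mm high, cheeks to 78 mm; gauge at x +45, y -45, to 124 mm high; post of the catch at x -34, y +66, to 105 mm.
- blue_lever (a joint): Angle of the blue lever, rad: 0 at rest, leaning 0.3 rad to the back (+x of the valve); grows as it is pulled to the front (-x); stop at 0.75, leaning 0.45 rad forward. A spring always drives it back to 0: it takes 3 N at the handle at first, 7.5 N at the stop. The shut red catch blocks it after about 0.07 rad of play.
- blue_lever_pivot (a point): Middle of the blue lever's pivot axis, which runs along the valve's y: right above the valve's origin, 60 mm above the bench.
- blue_handle (a point): Blue round crossbar, 24 mm in diameter, 50 mm long, level along the valve's y, on top of the lever's steel shaft (12 x 16 mm). The point: its centre, 150 mm from the pivot: at rest 44 mm behind the valve's origin (+x) and 203 mm above the bench, at the stop 65 mm in front and 195 mm up. y runs along the bar. Free all round except for the shaft below.
- blue_catch (a joint): Angle of the blue valve's red safety catch, rad: 0 shut, level across the front of the lever; grows as its free end swings up and over to the valve's left (+y); stop at 2.6, lying over outside, lever free. Turns easily (about 0.5 N at the peg); below about 1.3 it falls shut, beyond about 1.8 it falls open to its stop by itself and stays.
- blue_catch_hinge (a point): Middle of the blue valve's red catch's hinge, whose axis runs along the valve's x: at x -34, y +66 mm from the valve's origin, 120 mm above the bench. From it, when shut, a flat red bar (10 mm in x, 30 mm high) runs 96 mm towards -y; a round red peg sticks out of its free end to the front.
- blue_catch_peg (a point): Grip point on the blue valve's red peg: 14 mm in diameter, sticking out 50 mm to the front (-x) from the free end of the catch's bar; this point is 22 mm from its tip, 86 mm from the hinge axis. Shut: at x -66, y -20 mm from the valve's origin, 120 mm above the bench. Pinch it from above or lift it from below, and carry it in an arc about the hinge axis.
- green_valve: Green purge valve, a look-alike that stays shut. Origin: centre of the underside of its 150 x 150 mm foot plate, fixed to the bench; x level, from its front to its back (roughly away from the robot), y to its left, z up. Block with green front band 46 mm high, cheeks to 78 mm; gauge at x +45, y -45, to 124 mm high; post of the catch at x -34, y +66, to 105 mm.
- green_lever (a joint): Angle of the green lever, rad: 0 at rest, leaning 0.3 rad to the back (+x of the valve); grows as it is pulled to the front (-x); stop at 0.75, leaning 0.45 rad forward. A spring always drives it back to 0: it takes 3 N at the handle at first, 7.5 N at the stop. The shut red catch blocks it after about 0.07 rad of play.
- green_lever_pivot (a point): Middle of the green lever's pivot axis, which runs along the valve's y: right above the valve's origin, 60 mm above the bench.
- green_handle (a point): Green round crossbar, 24 mm in diameter, 50 mm long, level along the valve's y, on top of the lever's steel shaft (12 x 16 mm). The point: its centre, 150 mm from the pivot: at rest 44 mm behind the valve's origin (+x) and 203 mm above the bench, at the stop 65 mm in front and 195 mm up. y runs along the bar. Free all round except for the shaft below.
- green_catch (a joint): Angle of the green valve's red safety catch, rad: 0 shut, level across the front of the lever; grows as its free end swings up and over to the valve's left (+y); stop at 2.6, lying over outside, lever free. Turns easily (about 0.5 N at the peg); below about 1.3 it falls shut, beyond about 1.8 it falls open to its stop by itself and stays.
- green_catch_hinge (a point): Middle of the green valve's red catch's hinge, whose axis runs along the valve's x: at x -34, y +66 mm from the valve's origin, 120 mm above the bench. From it, when shut, a flat red bar (10 mm in x, 30 mm high) runs 96 mm towards -y; a round red peg sticks out of its free end to the front.
- green_catch_peg (a point): Grip point on the green valve's red peg: 14 mm in diameter, sticking out 50 mm to the front (-x) from the free end of the catch's bar; this point is 22 mm from its tip, 86 mm from the hinge axis. Shut: at x -66, y -20 mm from the valve's origin, 120 mm above the bench. Pinch it from above or lift it from below, and carry it in an arc about the hinge axis.
- amber_bottle: Bystander: amber reagent bottle with a white cap, 60 mm in diameter, 130 mm tall, standing. Origin: centre of its underside.
- sample_jar: Bystander: glass jar with a white lid, 60 mm in diameter, 75 mm tall, standing. Origin: centre of its underside.
- vial_box: Bystander: closed cardboard box of vials, 80 x 60 x 40 mm. Origin: centre of its underside.
Things that resemble listed ones, but are neither listed nor needed, are in the scene too. What is shaped like the blue_valve but orange is not meant.

How it is judged:
On the way, in this order (a step that is already met when the one before it is completed fails the run):
1. the blue valve's red catch is flipped over and stays open, the blue lever still at rest (value of joint blue_catch above 1.8 rad and value of joint blue_lever below 0.1 rad), for 0.2 s.
2. the fingers have pulled the blue lever fully forward and hold it there (value of joint blue_lever above 0.6 rad and value of joint blue_catch above 1.8 rad and contact force between the fingers and blue_lever above 1.5 N), for 0.5 s.
At the end, for the whole second after the job is handed in: Fingers press the blue handle (over 1.5 N), its lever still and at least 0.6 of 0.75 rad forward, blue catch beyond 1.8 rad; green lever under 0.1 rad, green catch under 0.2 rad; bottle, jar and box within 30 mm of where they stood (all of step 2 and value of joint blue_lever below 0.8 rad and velocity of joint blue_lever between -0.1 and 0.1 rad/s and value of joint green_lever below 0.1 rad and value of joint green_catch below 0.2 rad and distance of each of amber_bottle, sample_jar, vial_box from where it was at the start of the episode below 0.03 m); the arm keeps its last pose, push and grip.
It fails at once if the green valve's lever is pulled or its catch lifted (value of joint green_lever above 0.1 rad or value of joint green_catch above 0.2 rad).
It fails at once if a bystander is pushed away or tipped (distance of any of amber_bottle, sample_jar, vial_box from where it was at the start of the episode above 0.03 m or angle between any of amber_bottle, sample_jar, vial_box's own z axis and vertical above 0.4 rad).
It also fails if it takes over 51 s, if anything falls off the work surface, if the arm or the gripper's body presses on something with over 40 N, if the wrist force passes 120 N, or if a joint passes its speed limit or range.

## Working session

There is one attempt and no reset: what is moved stays moved. The work goes in short steps, Python scripts to look and compute and a tool call to move; the robot and the scene stay as the last step left them, time stands still between calls to the robot, and variables do not carry over. Pictures are saved under pics/ and viewed, at most 10 in all, crops included, and the job is handed in when it is done.

Besides the shell and the picture viewer there is one more tool, called after ">>>" by a JSON object that holds its "name" and its "arguments". send_rows: Moves the arm, as the interface text tells. Shifts and turns lie within -1 to 1; 1 stands for 750 mm of shift or 60 degrees of turn. Its arguments: {"type":"object","properties":{"steps":{"type":"array"},"fingers":{"type":"number"},"grip_force":{"type":"number"}},"required":["steps"]}

```bash
mkdir -p pics; cat > h.py <<'E'
from cell import *
import numpy as np, cv2
from scipy.spatial.transform import Rotation as R
def cam(n):
    p=camera_params(n); a=np.array(p["attitude"],float)
    if a.shape==(3,3): M=a
    elif a.size==3: M=R.from_rotvec(a).as_matrix()
    else: M=R.from_quat(a).as_matrix()
    K=np.array([[p["fx"],0,p["cx"]],[0,p["fy"],p["cy"]],[0,0,1]])
    return K,np.array(p["dist"],float),M,np.array(p["position"])
def world(n,d,uv):
    K,D,M,t=cam(n); o=[]
    for u,v in uv:
        w=d[int(v)-1:int(v)+2,int(u)-1:int(u)+2]; z=np.median(w[w>0]) if (w>0).any() else np.nan
        q=cv2.undistortPoints(np.array([[[u,v]]],float),K,D)[0,0]
        o.append(M@(np.array([q[0],q[1],1])*z)+t)
    return np.array(o)
def proj(n,P):
    K,D,M,t=cam(n); X=(np.atleast_2d(P)-t)@M
    return cv2.projectPoints(X,np.zeros(3),np.zeros(3),K,D)[0][:,0]
E
python3 - <<'E'
from h import *
for n in("side","top"):
    c,d=capture(n); cv2.imwrite(f"pics/{n}0.png",c[...,::-1]); np.save(f"{n}0.npy",d); print(camera_params(n))
s=read_state();print(s)
E
```

```text
{'fx': 472.4870923928999, 'fy': 472.4870923928999, 'cx': 283.54359164095086, 'cy': 209.45686300247553, 'dist': array([-0.14715088,  0.        ,  0.        ,  0.        ,  0.        ]), 'position': array([0.42269853, 0.99549799, 0.85549022]), 'attitude': array([-0.22879589,  2.7656973 , -1.29067535])}
{'fx': 498.6691969139544, 'fy': 498.6691969139544, 'cx': 280.44021511348893, 'cy': 202.43957981757623, 'dist': array([-0.03243622,  0.        ,  0.        ,  0.        ,  0.        ]), 'position': array([0.51543552, 0.12437027, 1.42702985]), 'attitude': array([-2.21197486,  2.15058263, -0.06939285])}
{'time': 0.1, 'joint_pos': array([-1.16289169e+00,  2.64665733e-01,  1.60521034e+00,  1.63383796e-05,
        1.27370711e+00, -3.69318037e-02]), 'qd': array([-3.26403362e-05, -1.24039560e-03, -3.28920916e-03,  3.16456574e-05,
        1.79745410e-04, -1.20587806e-03]), 'joint_torque': array([ 6.42641880e-04, -5.03616822e+01, -3.58070862e+01,  7.30803469e-02,
        2.33138428e-02, -6.26686688e-05]), 'tool_pos': array([ 0.29019224, -0.60873679,  0.23753529]), 'eef_rot': array([-3.06229600e+00, -6.92560978e-01,  5.52186615e-04]), 'wrist_force': array([0.16394478, 0.1290682 , 0.49983329]), 'torque': array([-0.0060128 , -0.04542651, -0.00210284]), 'grasp_force': 0.0, 'width': 0.08811271187273084}
```

View pics/side0.png

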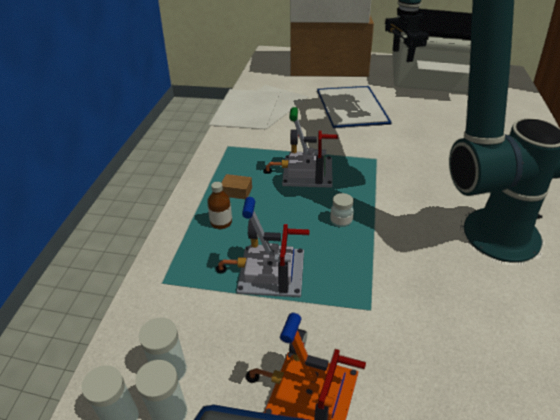

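View pics/top0.png

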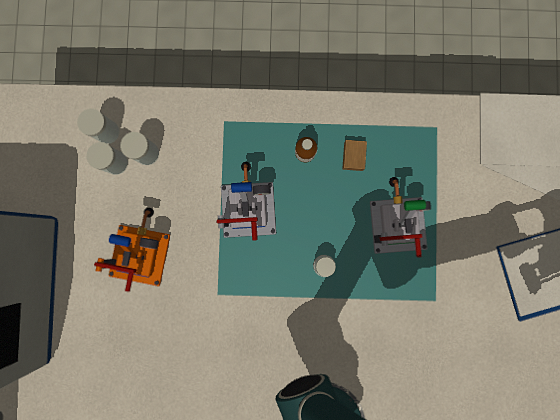

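The blue valve on the mat is at about (247,210) in the top view: handle (241,187), red peg (254,235). The orange decoy is at (138,255) and the green valve at (400,225). I'll enlarge next.

```bash
python3 - <<'E'
from h import *
a=cv2.imread("pics/top0.png")[150:260,195:300]; b=cv2.imread("pics/side0.png")[190:305,205:320]
f=lambda i:cv2.resize(i,(400,440),interpolation=cv2.INTER_CUBIC)
cv2.imwrite("pics/crop.png",np.hstack([f(a),f(b)]))
d=np.load("top0.npy")
I=cv2.imread("pics/top0.png");h=cv2.cvtColor(I,cv2.COLOR_BGR2HSV)
def pts(m):
    v,u=np.nonzero(m);k=(u>200)&(u<290)&(v>160)&(v<250);return world("top",d,np.c_[u,v][k]) ,np.c_[u,v][k]
bl=(abs(h[...,0].astype(int)-110)<12)&(h[...,1]>150)&(h[...,2]>60)
rd=((h[...,0]<6)|(h[...,0]>174))&(h[...,1]>150)&(h[...,2]>60)
for m in(bl,rd):
    P,uv=pts(m);print(len(P),np.c_[uv,P.round(3)][::max(1,len(P)//25)].tolist())
E
```

```text
192 [[237.0, 183.0, 0.647, 0.243, 0.209], [244.0, 183.0, 0.648, 0.226, 0.209], [231.0, 184.0, 0.644, 0.258, 0.208], [238.0, 184.0, 0.644, 0.24, 0.212], [245.0, 184.0, 0.645, 0.223, 0.213], [232.0, 185.0, 0.642, 0.255, 0.212], [239.0, 185.0, 0.642, 0.237, 0.214], [246.0, 185.0, 0.642, 0.22, 0.213], [233.0, 186.0, 0.639, 0.252, 0.213], [240.0, 186.0, 0.639, 0.235, 0.215], [247.0, 186.0, 0.64, 0.218, 0.213], [234.0, 187.0, 0.637, 0.249, 0.214], [241.0, 187.0, 0.637, 0.232, 0.215], [248.0, 187.0, 0.637, 0.215, 0.214], [234.0, 188.0, 0.634, 0.249, 0.216], [241.0, 188.0, 0.634, 0.232, 0.215], [248.0, 188.0, 0.635, 0.215, 0.213], [235.0, 189.0, 0.632, 0.247, 0.213], [242.0, 189.0, 0.632, 0.23, 0.213], [249.0, 189.0, 0.633, 0.213, 0.212], [236.0, 190.0, 0.63, 0.245, 0.209], [243.0, 190.0, 0.63, 0.228, 0.21], [250.0, 190.0, 0.631, 0.21, 0.209], [237.0, 191.0, 0.628, 0.242, 0.207], [245.0, 191.0, 0.628, 0.223, 0.206], [261.0, 226.0, 0.547, 0.188, 0.041], [247.0, 227.0, 0.543, 0.227, 0.039], [236.0, 228.0, 0.54, 0.258, 0.038]]
239 [[259.0, 194.0, 0.63, 0.193, 0.113], [240.0, 218.0, 0.564, 0.24,
[... 222 characters left out ...]
133], [228.0, 220.0, 0.558, 0.27, 0.135], [237.0, 220.0, 0.559, 0.247, 0.133], [246.0, 220.0, 0.559, 0.224, 0.132], [255.0, 220.0, 0.56, 0.2, 0.133], [224.0, 221.0, 0.555, 0.281, 0.133], [233.0, 221.0, 0.556, 0.257, 0.133], [242.0, 221.0, 0.557, 0.234, 0.131], [255.0, 221.0, 0.558, 0.201, 0.126], [225.0, 222.0, 0.553, 0.278, 0.133], [252.0, 222.0, 0.555, 0.208, 0.124], [252.0, 224.0, 0.55, 0.208, 0.124], [253.0, 226.0, 0.545, 0.205, 0.124], [253.0, 228.0, 0.539, 0.205, 0.124], [252.0, 230.0, 0.534, 0.208, 0.124], [256.0, 231.0, 0.532, 0.197, 0.123], [255.0, 233.0, 0.526, 0.2, 0.125], [254.0, 235.0, 0.521, 0.202, 0.126], [253.0, 237.0, 0.516, 0.205, 0.125], [252.0, 239.0, 0.51, 0.215, 0.003]]
```

View pics/crop.png

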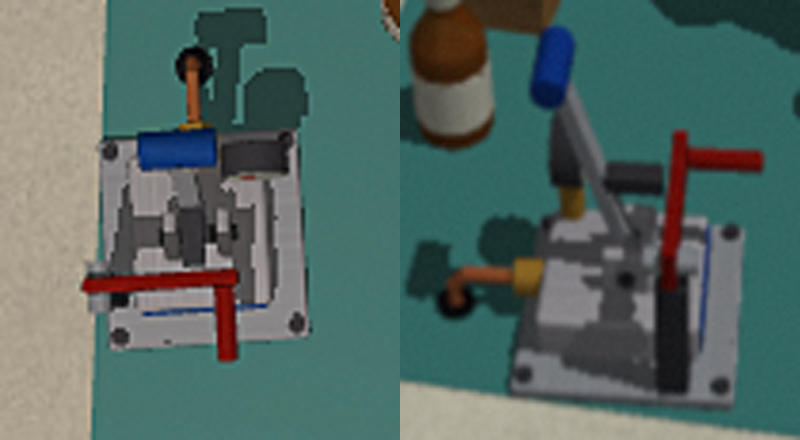

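The crops show the valve turned slightly, with the catch shut across the front. In the full top view the handle centre is at about (241.5,187.5), the peg runs from (255,221) to (254,239), and the foot screws are visible. I'll fit the pose from those.

```bash
python3 - <<'E'
from h import *
from scipy.optimize import least_squares
d=np.load("top0.npy")
def px(x,y): return (195+x/400*105, 150+y/4)
# foot corners in crop (plate top ~z?), via screws
sc=[px(110,150),px(285,138),px(297,323),px(120,337)]
W=world("top",d,sc);print("screws",W.round(3).tolist(), W.mean(0).round(4))
for a,b in((0,1),(3,2)):
    v=W[a]-W[b];print("yaw y-dir",np.degrees(np.arctan2(-v[0],v[1])))
for a,b in((0,3),(1,2)):
    v=W[a]-W[b];print("yaw x-dir",np.degrees(np.arctan2(v[1],v[0])))
I=cv2.imread("pics/top0.png");h=cv2.cvtColor(I,cv2.COLOR_BGR2HSV)
bl=(abs(h[...,0].astype(int)-110)<12)&(h[...,1]>150)&(h[...,2]>60)
rd=((h[...,0]<6)|(h[...,0]>174))&(h[...,1]>150)&(h[...,2]>60)
def g(m,zl,zh,xl=0,xh=9):
    v,u=np.nonzero(m);k=(u>200)&(u<290)&(v>160)&(v<250);P=world("top",d,np.c_[u,v][k]);return P[(P[:,2]>zl)&(P[:,2]<zh)&(P[:,0]>xl)&(P[:,0]<xh)]
for nm,P in(("handle",g(bl,.19,.3)),("bar",g(rd,.128,.14)),("peg",g(rd,.117,.1275,.4,.552))):
    c=P.mean(0);mn,mx=P.min(0),P.max(0);v=np.linalg.svd(P[:,:2]-c[:2])[2][0];print(nm,c.round(4),mn.round(3),mx.round(3),v.round(3),np.degrees(np.arctan2(v[1],v[0])))
s=np.load("side0.npy")
# foot fit check
o=W.mean(0)[:2]
s0=read_state();print(R.from_rotvec(s0["eef_rot"]).as_matrix().round(3))
E
```

```text
screws [[0.654, 0.299, 0.015], [0.666, 0.168, 0.017], [0.535, 0.155, 0.015], [0.522, 0.287, 0.015]] [0.5942 0.2272 0.0153]
yaw y-dir 5.2498302789493065
yaw y-dir 5.9356183936281965
yaw x-dir 5.260042421346442
yaw x-dir 5.56875935398628
handle [0.6369 0.2322 0.212 ] [0.627 0.208 0.203] [0.648 0.258 0.216] [ 0.038 -0.999] -87.82042102920087
bar [0.5591 0.2478 0.1329] [0.552 0.198 0.128] [0.568 0.299 0.137] [ 0.094 -0.996] -84.59934148064399
peg [0.5296 0.2025 0.124 ] [0.511 0.197 0.119] [0.55  0.208 0.127] [-0.998 -0.067] -176.1492456371514
[[ 0.903  0.43  -0.001]
 [ 0.43  -0.903  0.002]
 [ 0.    -0.002 -1.   ]]
```

>>> {"name": "send_rows", "arguments": {"steps": [{"dz":-0.027,"twist":0.1117},{"dz":-0.027,"twist":0.1117},{"dz":-0.027,"twist":0.1117},{"dx":0.0191,"dy":-0.0475},{"dx":0.0191,"dy":-0.0475},{"dx":0.0191,"dy":-0.0475},{"dx":0.0191,"dy":-0.0475},{"dx":0.0191,"dy":-0.0475},{"dx":0.0191,"dy":-0.0475},{"dx":0.0191,"dy":-0.0475},{"dx":0.0191,"dy":-0.0475},{"dx":0.0191,"dy":-0.0475}], "fingers": 1}}

```text
invalid input at $.steps[0]: expected keys dx, dy, dz, twist
```

>>> {"name": "send_rows", "arguments": {"steps": [{"dx":0.0191,"dy":-0.0475},{"dx":0.0191,"dy":-0.0475},{"dx":0.0191,"dy":-0.0475},{"dx":0.0191,"dy":-0.0475},{"dx":0.0191,"dy":-0.0475},{"dx":0.0191,"dy":-0.0475},{"dx":0.0191,"dy":-0.0475},{"dx":0.0191,"dy":-0.0475},{"dx":0.0191,"dy":-0.0475},{"dx":0.0191,"dy":-0.0475},{"dx":0.0191,"dy":-0.0475},{"dx":0.0191,"dy":-0.0475}]}}

```text
invalid input at $.steps[0]: expected keys dx, dy, dz, twist
```

```bash
cat >> h.py <<'E'
O=np.array([.5942,.2272]);YAW=np.radians(5.4)
def vf(p):
    q=R.from_euler("z",-YAW).as_matrix()[:2,:2]@(np.array(p[:2])-O);return np.r_[q,p[2]]
def st():
    s=read_state();M=R.from_rotvec(s["eef_rot"]).as_matrix()
    print("t",s["time"],"tcp valve mm",(vf(s["tool_pos"])*1000).round(1),"heading",np.degrees(np.arctan2(M[1,0],M[0,0])).round(2),"z",M[:,2].round(3),"F",s["wrist_force"].round(1),"w",s["width"].__round__(4),s["grasp_force"],"q",s["joint_pos"].round(2))
E
python3 -c "
from h import *
st()
print(grip_point_offset)"
```

```text
t 0.1 tcp valve mm [-381.3 -803.6  237.5] heading 25.49 z [-0.001  0.002 -1.   ] F [0.2 0.1 0.5] w 0.0881 0.0 q [-1.16  0.26  1.61  0.    1.27 -0.04]
0.0187
```

>>> {"name": "send_rows", "arguments": {"steps": [{"dx":0,"dy":0,"dz":-0.027,"twist":0.1117},{"dx":0,"dy":0,"dz":-0.027,"twist":0.1117},{"dx":0,"dy":0,"dz":-0.027,"twist":0.1117},{"dx":0.0191,"dy":-0.0475,"dz":0,"twist":0},{"dx":0.0191,"dy":-0.0475,"dz":0,"twist":0},{"dx":0.0191,"dy":-0.0475,"dz":0,"twist":0},{"dx":0.0191,"dy":-0.0475,"dz":0,"twist":0},{"dx":0.0191,"dy":-0.0475,"dz":0,"twist":0},{"dx":0.0191,"dy":-0.0475,"dz":0,"twist":0},{"dx":0.0191,"dy":-0.0475,"dz":0,"twist":0},{"dx":0.0191,"dy":-0.0475,"dz":0,"twist":0},{"dx":0.0191,"dy":-0.0475,"dz":0,"twist":0}], "fingers": 1}}

```text
time: 1.1
tool_pos: [0.3885, -0.2761, 0.299]
eef_rot: [-3.138, -0.147, 0.0]
wrist_force: [1.0, 0.6, 0.6]
width: 0.0881
grasp_force: 0.0
```

>>> {"name": "send_rows", "arguments": {"steps": [{"dx":0.0191,"dy":-0.0475,"dz":0,"twist":0},{"dx":0.0191,"dy":-0.0475,"dz":0,"twist":0},{"dx":0.0191,"dy":-0.0475,"dz":0,"twist":0},{"dx":0.0191,"dy":-0.0475,"dz":0,"twist":0},{"dx":0.0191,"dy":-0.0475,"dz":0,"twist":0},{"dx":0.0191,"dy":-0.0475,"dz":0,"twist":0},{"dx":0.0191,"dy":-0.0475,"dz":0,"twist":0},{"dx":0.0191,"dy":-0.0475,"dz":0,"twist":0},{"dx":0.0191,"dy":-0.0475,"dz":0,"twist":0},{"dx":0.0191,"dy":-0.0475,"dz":0,"twist":0},{"dx":0.0191,"dy":-0.0475,"dz":0,"twist":0},{"dx":0.0191,"dy":-0.0475,"dz":0,"twist":0}]}}

```text
time: 2.1
tool_pos: [0.5196, 0.1657, 0.299]
eef_rot: [3.138, 0.148, -0.001]
wrist_force: [0.9, -0.1, 0.1]
width: 0.0882
grasp_force: 0.0
```

```bash
python3 -c "
from h import *
st()"
```

```text
t 2.1 tcp valve mm [-80.1 -54.2 299. ] heading 5.41 z [-0.001 -0.    -1.   ] F [ 0.9 -0.1  0.1] w 0.0882 0.0 q [ 0.26 -0.01  1.8  -0.    1.35  1.74]
```

>>> {"name": "send_rows", "arguments": {"steps": [{"dx":0.0094,"dy":-0.0228,"dz":0,"twist":0},{"dx":0.0094,"dy":-0.0228,"dz":0,"twist":0},{"dx":0,"dy":0,"dz":0.04,"twist":0},{"dx":0,"dy":0,"dz":0.04,"twist":0},{"dx":0,"dy":0,"dz":0,"twist":0},{"dx":0,"dy":0,"dz":0,"twist":0},{"dx":0,"dy":0,"dz":0,"twist":0}]}}

```text
time: 2.68
tool_pos: [0.531, 0.199, 0.2404]
eef_rot: [-3.138, -0.147, -0.001]
wrist_force: [-0.2, 0.2, 0.8]
width: 0.0882
grasp_force: 0.0
```

```bash
python3 - <<'E'
from h import *
st()
a,d=capture("top");b,e=capture("side")
f=lambda i:cv2.resize(i,(400,440),interpolation=cv2.INTER_CUBIC)[...,::-1]
cv2.imwrite("pics/c1.png",np.hstack([f(a[150:260,195:300]),f(b[190:305,205:320])]))
E
```

```text
t 2.6833 tcp valve mm [-65.6 -22.1 240.4] heading 5.36 z [ 0.001  0.    -1.   ] F [-0.2  0.2  0.8] w 0.0882 0.0 q [ 0.31  0.06  1.84 -0.    1.25  1.79]
```

View pics/c1.png

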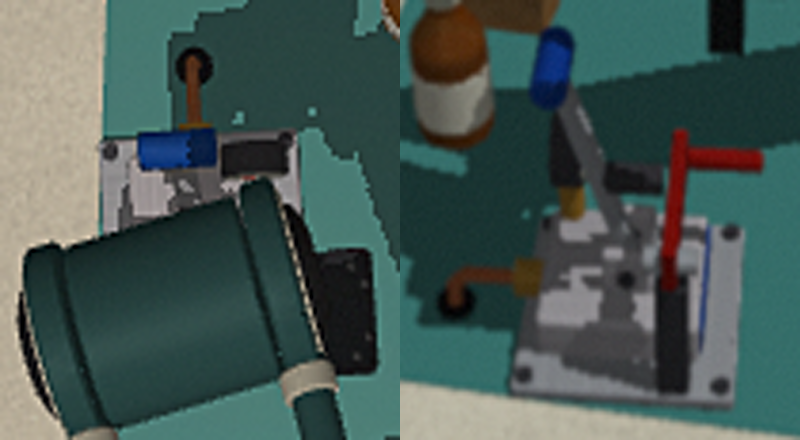

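The top view is blocked by the arm. In the side view a finger sits right above the peg, at about crop (727,30), with the peg at (720,160). Descending and pinching.

>>> {"name": "send_rows", "arguments": {"steps": [{"dx":0,"dy":-0.004,"dz":0.0463,"twist":0},{"dx":0,"dy":0,"dz":0.0463,"twist":0},{"dx":0,"dy":0,"dz":0.0463,"twist":0},{"dx":0,"dy":0,"dz":0.0463,"twist":0},{"dx":0,"dy":0,"dz":0,"twist":0},{"dx":0,"dy":0,"dz":0,"twist":0}]}}

```text
time: 3.28
tool_pos: [0.5297, 0.2016, 0.1003]
eef_rot: [3.137, 0.147, -0.004]
wrist_force: [0.2, 0.0, 0.4]
width: 0.0885
grasp_force: 0.0
```

>>> {"name": "send_rows", "arguments": {"steps": [{"dx":0,"dy":0,"dz":0,"twist":0},{"dx":0,"dy":0,"dz":0,"twist":0},{"dx":0,"dy":0,"dz":0,"twist":0},{"dx":0,"dy":0,"dz":0,"twist":0},{"dx":0,"dy":0,"dz":0,"twist":0},{"dx":0,"dy":0,"dz":0,"twist":0},{"dx":0,"dy":0,"dz":0,"twist":0},{"dx":0,"dy":0,"dz":0,"twist":0},{"dx":0,"dy":0,"dz":0,"twist":0},{"dx":0,"dy":0,"dz":0,"twist":0}], "fingers": 0, "grip_force": 10}}

```text
time: 4.12
tool_pos: [0.5302, 0.202, 0.1004]
eef_rot: [3.138, 0.147, -0.0]
wrist_force: [-0.4, -0.7, -0.2]
width: 0.0237
grasp_force: 0.0
```

```bash
python3 - <<'E'
from h import *
st()
p=lambda t:np.array([66-86*np.cos(t),120+86*np.sin(t)])
T=np.linspace(0,2.4,25)
P=np.array([p(t) for t in T]);D=np.diff(P,axis=0)/750
print(np.c_[-D[:,0],-D[:,1]].round(4).tolist())
E
```

```text
t 4.1167 tcp valve mm [-66.1 -19.  100.4] heading 5.38 z [-0. -0. -1.] F [-0.4 -0.7 -0.2] w 0.0237 0.0 q [0.32 0.19 1.97 0.   0.99 1.8 ]
[[-0.0006, -0.0114], [-0.0017, -0.0113], [-0.0028, -0.0111], [-0.0039, -0.0108], [-0.005, -0.0103], [-0.006, -0.0098], [-0.0069, -0.0091], [-0.0078, -0.0084], [-0.0086, -0.0076], [-0.0093, -0.0067], [-0.0099, -0.0057], [-0.0105, -0.0047], [-0.0109, -0.0036], [-0.0112, -0.0025], [-0.0114, -0.0014], [-0.0115, -0.0002], [-0.0114, 0.0009], [-0.0113, 0.002], [-0.011, 0.0032], [-0.0106, 0.0042], [-0.0102, 0.0053], [-0.0096, 0.0063], [-0.0089, 0.0072], [-0.0082, 0.0081]]
```

Fingers are still closing.

>>> {"name": "send_rows", "arguments": {"steps": [{"dx":0,"dy":0,"dz":0,"twist":0},{"dx":0,"dy":0,"dz":0,"twist":0},{"dx":0,"dy":0,"dz":0,"twist":0},{"dx":0,"dy":0,"dz":0,"twist":0},{"dx":0,"dy":0,"dz":0,"twist":0}]}}

```text
time: 4.53
tool_pos: [0.5302, 0.2036, 0.1006]
eef_rot: [-3.136, -0.147, 0.0]
wrist_force: [-1.0, 5.9, 0.0]
width: 0.0131
grasp_force: 9.9
```

>>> {"name": "send_rows", "arguments": {"steps": [{"dx":0,"dy":-0.0026,"dz":-0.0114,"twist":0},{"dx":0,"dy":-0.0017,"dz":-0.0113,"twist":0},{"dx":0,"dy":-0.0028,"dz":-0.0111,"twist":0},{"dx":0,"dy":-0.0039,"dz":-0.0108,"twist":0},{"dx":0,"dy":-0.005,"dz":-0.0103,"twist":0},{"dx":0,"dy":-0.006,"dz":-0.0098,"twist":0}]}}

```text
time: 5.03
tool_pos: [0.5284, 0.2217, 0.1492]
eef_rot: [-3.132, -0.145, -0.001]
wrist_force: [3.5, 16.3, -14.1]
width: 0.0115
grasp_force: 11.0
```

```bash
python3 -c "
from h import *
st()"
```

```text
t 5.0333 tcp valve mm [-66.    0.7 149.2] heading 5.31 z [ 0.     0.006 -1.   ] F [  3.5  16.3 -14.1] w 0.0115 11.047710813581944 q [0.35 0.14 1.92 0.01 1.08 1.83]
```

>>> {"name": "send_rows", "arguments": {"steps": [{"dx":0,"dy":-0.005,"dz":0.003,"twist":0},{"dx":0,"dy":0,"dz":0,"twist":0},{"dx":0,"dy":0,"dz":0,"twist":0}]}}

```text
time: 5.28
tool_pos: [0.5285, 0.2214, 0.1479]
eef_rot: [3.136, 0.148, 0.0]
wrist_force: [-1.7, -4.0, 3.9]
width: 0.0114
grasp_force: 9.6
```

```bash
python3 - <<'E'
from h import *
st()
b,e=capture("side");t,_=capture("top")
cv2.imwrite("pics/c2.png",np.hstack([cv2.resize(b[170:305,215:350],(560,560),interpolation=cv2.INTER_CUBIC)[...,::-1]]))
E
```

```text
t 5.2833 tcp valve mm [-66.    0.4 147.9] heading 5.41 z [ 0.    -0.002 -1.   ] F [-1.7 -4.   3.9] w 0.0114 9.604112729430199 q [ 0.35  0.15  1.92 -0.    1.08  1.83]
```

View pics/c2.png

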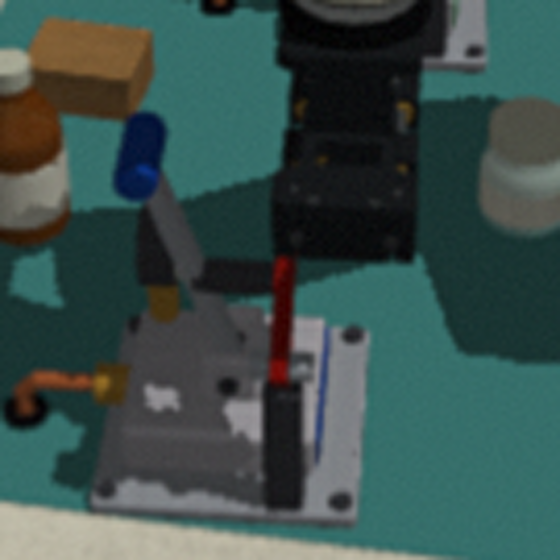

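The side view shows the bar raised: its end is at about crop (285,260) and its foot at (283,380). The fingers hide behind the gripper body and the lever is still back. Forces are small now, so I'll continue the arc.

>>> {"name": "send_rows", "arguments": {"steps": [{"dx":0,"dy":-0.0069,"dz":-0.0088,"twist":0},{"dx":0,"dy":-0.0078,"dz":-0.0081,"twist":0},{"dx":0,"dy":-0.0086,"dz":-0.0073,"twist":0},{"dx":0,"dy":-0.0093,"dz":-0.0064,"twist":0},{"dx":0,"dy":0,"dz":0,"twist":0}]}}

```text
time: 5.8
tool_pos: [0.5258, 0.2486, 0.1701]
eef_rot: [-3.136, -0.149, 0.0]
wrist_force: [1.4, 1.5, -5.5]
width: 0.0113
grasp_force: 10.3
```

```bash
python3 -c "
from h import *
st()"
```

```text
t 5.8 tcp valve mm [-66.1  27.7 170.1] heading 5.44 z [-0.     0.002 -1.   ] F [ 1.4  1.5 -5.5] w 0.0113 10.277797251474485 q [0.4  0.14 1.88 0.   1.12 1.87]
```

>>> {"name": "send_rows", "arguments": {"steps": [{"dx":0,"dy":-0.0101,"dz":-0.0042,"twist":0},{"dx":0,"dy":-0.0106,"dz":-0.0035,"twist":0},{"dx":0,"dy":-0.011,"dz":-0.0026,"twist":0},{"dx":0,"dy":-0.0113,"dz":-0.0015,"twist":0},{"dx":0,"dy":0,"dz":0,"twist":0}]}}

```text
time: 6.22
tool_pos: [0.5229, 0.2803, 0.1791]
eef_rot: [-3.137, -0.149, 0.0]
wrist_force: [-0.3, -0.4, -0.4]
width: 0.0109
grasp_force: 10.0
```

```bash
python3 -c "
from h import *
st()"
```

```text
t 6.2167 tcp valve mm [-66.   59.5 179.1] heading 5.44 z [-0.     0.001 -1.   ] F [-0.3 -0.4 -0.4] w 0.0109 10.042492970824242 q [0.45 0.16 1.85 0.   1.14 1.93]
```

>>> {"name": "send_rows", "arguments": {"steps": [{"dx":0,"dy":-0.0115,"dz":-0.0006,"twist":0},{"dx":0,"dy":-0.0115,"dz":0.0006,"twist":0},{"dx":0,"dy":-0.0113,"dz":0.0017,"twist":0},{"dx":0,"dy":-0.0111,"dz":0.0028,"twist":0},{"dx":0,"dy":-0.0108,"dz":0.0039,"twist":0},{"dx":0,"dy":-0.0104,"dz":0.005,"twist":0},{"dx":0,"dy":-0.0098,"dz":0.006,"twist":0},{"dx":0,"dy":-0.0092,"dz":0.0069,"twist":0},{"dx":0,"dy":0,"dz":0,"twist":0}]}}

```text
time: 6.97
tool_pos: [0.517, 0.3445, 0.158]
eef_rot: [-3.137, -0.149, -0.0]
wrist_force: [0.1, 0.9, -0.3]
width: 0.0109
grasp_force: 10.0
```

```bash
python3 -c "
from h import *
st()"
```

```text
t 6.9667 tcp valve mm [-65.8 124.  158. ] heading 5.42 z [ 0.     0.001 -1.   ] F [ 0.1  0.9 -0.3] w 0.0109 10.003221072256565 q [0.55 0.22 1.81 0.   1.11 2.02]
```

>>> {"name": "send_rows", "arguments": {"steps": [{"dx":0,"dy":0,"dz":0,"twist":0},{"dx":0,"dy":0,"dz":0,"twist":0},{"dx":0,"dy":0,"dz":0,"twist":0},{"dx":0,"dy":0,"dz":0,"twist":0},{"dx":0,"dy":0,"dz":0,"twist":0},{"dx":0,"dy":0,"dz":0,"twist":0},{"dx":0,"dy":0,"dz":-0.02,"twist":0},{"dx":0,"dy":0,"dz":-0.042,"twist":0},{"dx":0,"dy":0,"dz":-0.042,"twist":0},{"dx":0,"dy":0,"dz":-0.042,"twist":0},{"dx":0,"dy":0,"dz":-0.042,"twist":0},{"dx":0,"dy":0,"dz":0,"twist":0}], "fingers": 0.7}}

```text
time: 7.97
tool_pos: [0.5202, 0.3443, 0.3088]
eef_rot: [-3.132, -0.147, -0.018]
wrist_force: [0.9, 1.0, 2.0]
width: 0.0615
grasp_force: 0.0
```

```bash
python3 - <<'E'
from h import *
st()
b,e=capture("side");t,d=capture("top")
f=lambda i:cv2.resize(i,(400,440),interpolation=cv2.INTER_CUBIC)[...,::-1]
cv2.imwrite("pics/c3.png",np.hstack([f(t[150:260,175:280]),f(b[190:320,205:335])]))
E
```

```text
t 7.9667 tcp valve mm [-62.7 123.5 308.8] heading 5.36 z [ 0.011  0.007 -1.   ] F [0.9 1.  2. ] w 0.0615 0.0 q [ 0.54  0.12  1.64 -0.    1.36  2.02]
```

View pics/c3.png

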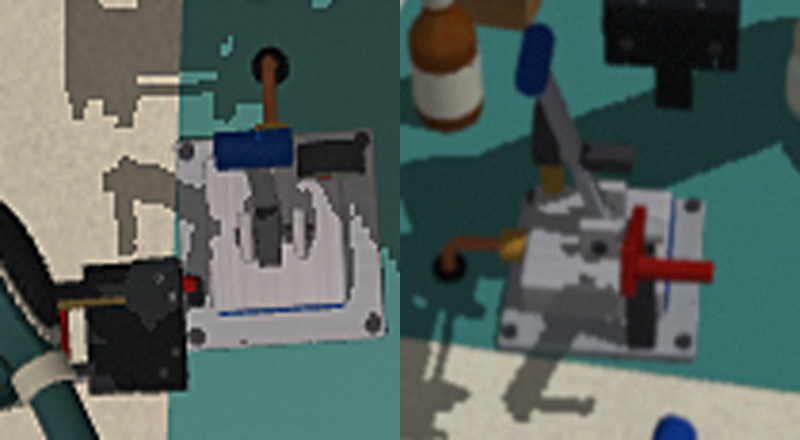

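The catch lies open on the outside (side crop: peg at (675,270)) and the lever is still at rest. Next, turn the gripper 90° so it can pinch the handle front to back.

>>> {"name": "send_rows", "arguments": {"steps": [{"dx":0,"dy":0,"dz":0,"twist":-0.117},{"dx":0,"dy":0,"dz":0,"twist":-0.117},{"dx":0,"dy":0,"dz":0,"twist":-0.117},{"dx":0,"dy":0,"dz":0,"twist":-0.117},{"dx":0,"dy":0,"dz":0,"twist":-0.117},{"dx":0,"dy":0,"dz":0,"twist":-0.117},{"dx":0,"dy":0,"dz":0,"twist":-0.117},{"dx":0,"dy":0,"dz":0,"twist":-0.117},{"dx":0,"dy":0,"dz":0,"twist":-0.117},{"dx":0,"dy":0,"dz":0,"twist":-0.117},{"dx":0,"dy":0,"dz":0,"twist":-0.117},{"dx":0,"dy":0,"dz":0,"twist":-0.117}], "fingers": 0.8}}

```text
time: 9.07
tool_pos: [0.5161, 0.3419, 0.2972]
eef_rot: [-2.222, -2.22, 0.006]
wrist_force: [-0.3, -0.2, -0.2]
width: 0.0706
grasp_force: 0.0
```

>>> {"name": "send_rows", "arguments": {"steps": [{"dx":0,"dy":0,"dz":0,"twist":-0.096},{"dx":-0.036,"dy":0.036,"dz":0,"twist":0},{"dx":-0.036,"dy":0.036,"dz":0,"twist":0},{"dx":-0.036,"dy":0.036,"dz":0,"twist":0},{"dx":-0.036,"dy":0.036,"dz":0,"twist":0},{"dx":0,"dy":0,"dz":0,"twist":0},{"dx":0,"dy":0,"dz":0,"twist":0}]}}

```text
time: 9.65
tool_pos: [0.635, 0.2431, 0.2967]
eef_rot: [-2.117, -2.318, 0.006]
wrist_force: [-0.1, 0.5, 0.6]
width: 0.0707
grasp_force: 0.0
```

```bash
python3 -c "
from h import *
st()"
```

```text
t 9.65 tcp valve mm [ 42.1  12.  296.7] heading 95.18 z [-0.004 -0.001 -1.   ] F [-0.1  0.5  0.6] w 0.0707 0.0 q [0.33 0.25 1.52 0.   1.38 0.24]
```

>>> {"name": "send_rows", "arguments": {"steps": [{"dx":0.003,"dy":0.0015,"dz":0.0493,"twist":0},{"dx":0,"dy":0,"dz":0.0493,"twist":0},{"dx":0,"dy":0,"dz":0.0493,"twist":0},{"dx":0,"dy":0,"dz":0,"twist":0},{"dx":0,"dy":0,"dz":0,"twist":0}]}}

```text
time: 10.07
tool_pos: [0.6321, 0.2476, 0.1851]
eef_rot: [-2.11, -2.321, 0.011]
wrist_force: [0.1, -0.6, 0.5]
width: 0.0705
grasp_force: 0.0
```

>>> {"name": "send_rows", "arguments": {"steps": [{"dx":0,"dy":0,"dz":0,"twist":0},{"dx":0,"dy":0,"dz":0,"twist":0},{"dx":0,"dy":0,"dz":0,"twist":0},{"dx":0,"dy":0,"dz":0,"twist":0},{"dx":0,"dy":0,"dz":0,"twist":0},{"dx":0,"dy":0,"dz":0,"twist":0},{"dx":0,"dy":0,"dz":0,"twist":0},{"dx":0,"dy":0,"dz":0,"twist":0},{"dx":0,"dy":0,"dz":0,"twist":0},{"dx":0,"dy":0,"dz":0,"twist":0}], "fingers": 0, "grip_force": 15}}

```text
time: 10.9
tool_pos: [0.6367, 0.2476, 0.1896]
eef_rot: [2.114, 2.322, 0.003]
wrist_force: [3.3, 0.3, 1.3]
width: 0.0235
grasp_force: 15.0
```

```bash
python3 -c "
from h import *
st()
A=lambda t:np.array([150*np.sin(.3-t),60+150*np.cos(.3-t)])
T=np.linspace(0,.72,13);print((np.diff([A(t) for t in T],axis=0)/750).round(4).tolist(),A(.72))"
```

```text
t 10.9 tcp valve mm [ 44.3  16.4 189.6] heading 95.37 z [ 0.002  0.001 -1.   ] F [3.3 0.3 1.3] w 0.0235 15.00004917383194 q [ 0.33  0.31  1.64 -0.    1.19  0.24]
[[-0.0116, 0.0032], [-0.0117, 0.0025], [-0.0119, 0.0018], [-0.0119, 0.0011], [-0.012, 0.0004], [-0.012, -0.0004], [-0.0119, -0.0011], [-0.0119, -0.0018], [-0.0117, -0.0025], [-0.0116, -0.0032], [-0.0114, -0.0039], [-0.0111, -0.0046]] [-61.16406796 196.96334105]
```

>>> {"name": "send_rows", "arguments": {"steps": [{"dx":0,"dy":-0.0116,"dz":-0.0032,"twist":0},{"dx":0,"dy":-0.0117,"dz":-0.0025,"twist":0},{"dx":0,"dy":-0.0119,"dz":-0.0018,"twist":0},{"dx":0,"dy":-0.0119,"dz":-0.0011,"twist":0},{"dx":0,"dy":-0.012,"dz":-0.0004,"twist":0},{"dx":0,"dy":-0.012,"dz":0.0004,"twist":0}]}}

```text
time: 11.4
tool_pos: [0.5861, 0.2431, 0.1989]
eef_rot: [2.111, 2.319, 0.013]
wrist_force: [7.4, 0.5, 5.5]
width: 0.0234
grasp_force: 15.0
```

>>> {"name": "send_rows", "arguments": {"steps": [{"dx":0,"dy":-0.0119,"dz":0.0011,"twist":0},{"dx":0,"dy":-0.0119,"dz":0.0018,"twist":0},{"dx":0,"dy":-0.0117,"dz":0.0025,"twist":0},{"dx":0,"dy":-0.0116,"dz":0.0032,"twist":0},{"dx":0,"dy":-0.0114,"dz":0.0039,"twist":0},{"dx":0,"dy":-0.0111,"dz":0.0046,"twist":0}]}}

```text
time: 11.9
tool_pos: [0.5343, 0.2389, 0.1862]
eef_rot: [2.111, 2.319, 0.015]
wrist_force: [7.5, 0.2, 5.0]
width: 0.0232
grasp_force: 15.0
```

>>> {"name": "send_rows", "arguments": {"steps": [{"dx":0,"dy":0,"dz":0,"twist":0},{"dx":0,"dy":0,"dz":0,"twist":0},{"dx":0,"dy":0,"dz":0,"twist":0},{"dx":0,"dy":0,"dz":0,"twist":0},{"dx":0,"dy":0,"dz":0,"twist":0},{"dx":0,"dy":0,"dz":0,"twist":0},{"dx":0,"dy":0,"dz":0,"twist":0},{"dx":0,"dy":0,"dz":0,"twist":0},{"dx":0,"dy":0,"dz":0,"twist":0}]}}

```text
time: 12.65
tool_pos: [0.5334, 0.2388, 0.1857]
eef_rot: [2.113, 2.321, 0.011]
wrist_force: [5.3, 1.9, 7.8]
width: 0.0231
grasp_force: 15.0
```

```bash
python3 - <<'E'
from h import *
st()
b,e=capture("side");t,d=capture("top")
f=lambda i:cv2.resize(i,(400,440),interpolation=cv2.INTER_CUBIC)[...,::-1]
cv2.imwrite("pics/c4.png",np.hstack([f(t[150:260,175:280]),f(b[190:320,205:335])]))
E
```

```text
t 12.65 tcp valve mm [-59.4  17.3 185.7] heading 95.38 z [ 0.007  0.003 -1.   ] F [5.3 1.9 7.8] w 0.0231 15.000359831883543 q [0.38 0.13 1.87 0.   1.14 0.28]
```

View pics/c4.png

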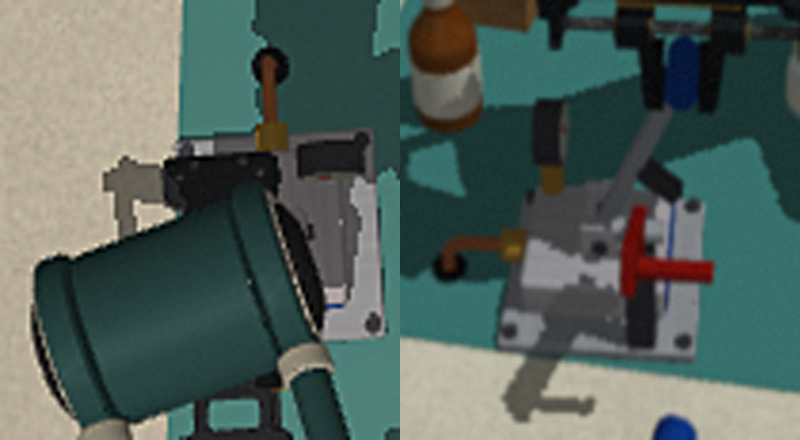

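The side view shows the handle pinched between both fingers at about crop (683,75), the lever leaning forward (about 0.70 rad by the tool position) and the catch open. I'm handing the job in.

```bash
python3 -c "
from cell import *
print(job_done())"
```

```text
the job is handed in; nothing more can be done
None
```

The blue catch is flipped open and the gripper is holding the blue lever forward at about 0.70 rad (estimated from the tool position), with a 15 N grip; the job was handed in at about 12.7 s, but no verdict came back.

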